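Click a boxed gear selector round to its rib

ROBOT

A 6-joint arm with a two-finger parallel gripper is mounted at the origin on the work surface. World frame = base frame: x ahead of the robot, y to its left, z up, the work surface at z = 0. Lengths are in mm, angles in rad, forces in N, time in s.
With the tool pointing down it reaches from about 350 to 775 mm from the base axis. Payload 7.3 kg.
Tool frame: the origin (TCP) lies at the very end of the fingers, on their centre line; the grasp point (between the pads) lies grip_point_offset behind it (grip_point_offset is the distance from the TCP to the grasp point, in mm); x points along the fingers, z is the direction in which the jaws open and shut, and the axes are right-handed (so a half turn about x gives the same grasp; the last joint's range is limited). The gripper opens to 92 mm and grips with 3 to 60 N. Pads are 19 mm wide; open, the fingers measure 130 mm over their backs; the gripper's body (75 mm by 190 mm) begins 47 mm behind the grasp point.
Start: joints at [1.03, 0.342, 1.524, -0, 1.275, -0.146], TCP at [201.916, 484.642, 199.041] pointing down, gripper open.
Joint ranges: [-2.53, 2.53], [-0.77, 2.02], [0.04, 2.7], [-1, 4.14], [0.28, 2.66], [-3.11, 3.11]. Speed limits (rad/s): [2.57, 2.57, 3.14, 3.14, 3.14, 3.14].

INTERFACE

Orientations are given as [roll, pitch, yaw] about the fixed x, y, z axes, in that order (R = Rz(yaw) Ry(pitch) Rx(roll)).
In Python, from plant import * gives the robot as it stands.
- The arm moves only by the tool send_rows, never from a script. Its argument "series" is text: rows parted by semicolons, each of 5 numbers parted by spaces: the gripper's target within -1 to 1 (fully open at 1, half-way at 0, shut at -1), then the shift along the tool's x, y, z in units of 30 mm (1.0 is 30 mm), then the turn about the tool's x in units of 5 degrees (1.0 is 5 degrees). A call has 1 to 8 rows; each row is the pose to reach, as a shift and turn from the pose commanded when the call began, along the tool's axes at that moment; what a row does not reach only later rows make up. A row lasts 1/8 s, in which the tool goes at most 62.5 mm and 10.7 degrees, less where a joint would pass 70% of its speed; a pose out of reach is approached as far as the arm can. A call with a gripper value outside its range is refused whole. The fingers move at their own pace and stop on an object; the grip force is fixed at half the most. Time passes only in rows, so rows that repeat a pose let the fingers close. It gives the time, the measured TCP pose, the force and the opening at its end, in the units of the state.
- get_obs(): the state, without advancing time (a new reading comes with each control period).
- capture(name): name is "scene" or "top"; returns a dict with "pixels" (384x512x3 uint8, red, green, blue), "mtx" (3x3 intrinsics, pixels), "k1" (the pictures are not rectified: a ray, as slopes to the right and down, at radius r is drawn at 1 + k1 r^2 times it, then the intrinsics apply), "R" (3x3) and "t" (3): a world point X has camera coordinates R X + t. Camera axes: x right, y down, z forward; pixel columns grow to the right and rows downward; lengths in mm; the calibration is good to about 2 mm. A picture is of the moment at which its call begins. There is no depth.
- close_job(): hands the job in, once; it reports no verdict.
Trained networks look in a picture, given as the dict that the camera call returned (one of the last four; its "shot" number tells which), for a name from the list of things; names that differ only in an ending like _2 or _b are one class to them, and where a whole thing is asked for, a point or a joint stands for the part that bears it (a point fixed in the world has none). Each returns a list of dicts, best first, with "score" (0 to 1); they miss things now and then, are a little off and sometimes report something else, mostly with a low value. They report only what shows in the picture. A call takes as long as a camera call.
- cut_out(picture, thing): "pixels" (384x512 bool, what is visible of it).
- place_of(picture, thing): "point" ([x, y, z] in mm, in world coordinates, good to about 4 mm: a listed point, or the origin of a listed thing).
The state is a dict: "time": time; "joint_positions": joint angles; "dq": joint speeds; "tau": joint torques, N m; "tool_pos": TCP position; "tcp_rot": TCP orientation; "contact_force": force on the tool from outside, world axes, zero at the start; "moment": the same for the moment, N m; "grip_width": finger opening in mm.
Only numpy, scipy, OpenCV 4.12 (cv2) and the standard library are available. Lean on these libraries where they do the work, as an engineer would, in place of code of your own. Each camera call takes 0.05 s, during which the arm holds its last target.

TASK

A salvaged rotary gear selector is packed in the carton. Fold both half-open flaps back well past upright so that they stay clear of the opening, then push the selector's dial clockwise, counting the clicks, until its pointer has clicked in at the long raised rib; do not let it go past the rib, and leave it there. Leave the other parts on the bench where they are.

Things in the scene. Friction and masses are not known exactly. Their poses are not given: they have to be found in the camera images.
- carton: Open-topped cardboard carton fixed to the bench, 200 (its x) x 180 (its y) x 100 mm high, walls and floor 5 mm. Origin at the centre of its underside, z up. Its two flaps hinge on the upper edges of its +y and -y sides; the other two sides have none in the way.
- flap_left (a joint): Angle (rad) of the flap hinged on the carton's +y upper edge (line parallel to the carton's x, y = +90 mm, z = 100 mm): 0 shut, 1.57 upright, 2.75 stop, folded outwards. 194 mm along the hinge, 85 mm from hinge to free edge, 5 mm thick. Starts half open, 0.8 to 1.1, which leaves at least 55 mm between the free edges; the stiff hinge (0.03 N m) holds it where it is left.
- flap_right (a joint): The same for the flap hinged on the carton's -y upper edge (y = -90 mm, z = 100 mm); positive values open it likewise, outwards to -y.
- flap_left_edge (a point): Middle of the free edge of the left (+y) flap.
- flap_right_edge (a point): Middle of the free edge of the right (-y) flap.
- selector: Aluminium housing 110 x 110 x 48 mm, fixed on the carton's floor within 25 mm of its middle and 0.2 rad of its yaw; top 53 mm above the bench, 47 mm below the rim. Origin at the centre of its underside, z up; the dial turns about the vertical through it. Eight marks 30 deg apart round the dial, 46 mm from the axis: seven round studs, at 150, 120, 90, 60, 30, -30, -60 deg, and the rib at 0.
- dial (a joint): Dial angle (rad), growing clockwise from above. The pointer lies at (150 deg - joint value) anticlockwise from the housing's +x. Click-stops every 30 deg (0.5236 rad) from 0 to 3.665; the rib is at 2.618. Starts at stop 0, 0.524, 1.047 or 1.571. Leaving a stop takes about 0.1 N m (3 to 4 N at 30 mm); past half-way it snaps into the next stop by itself and does not run on.
- dial_pointer (a point): Top of the pointed end of the dial's bar, 37.5 mm from the axis, 93 mm above the bench. The black dial is a disc of radius 38 mm, its top 64 mm above the bench, with an upright bar across it from 64 to 93 mm: 14 mm wide from 28 mm behind the axis to 22 mm ahead, then 7 mm wide out to 37.5 mm (the pointer end; a thin white line on top).
- rib (a point): Top of the long raised radial rib (14 x 6 mm, 5 mm high) on the housing's top, on its +x axis, 46 mm from the dial's axis: the mark that the pointer must end at.
- dial_centre (a point): Point on the dial's axis at the top of the bar, 93 mm above the bench.
- valve_block: Bystander: aluminium valve block 130 x 85 x 45 mm with six steel bosses, loose on the bench. Origin at the centre of its underside.
- pulley: Bystander: grooved steel pulley, diameter 100 mm, 30 mm high, loose. Origin at the centre of its underside.
- connector_bin: Bystander: clear open bin of connectors, 100 x 140 x 50 mm, loose, beyond the carton. Origin at the centre of its underside.

How it is judged:
By the outcome, as a careful person would: the job done as asked, in the order asked, and still so for the second after the job is handed in, with the robot touching nothing.
It also fails if it takes over 70 s, if anything falls off the work surface, if the arm or the gripper's body presses on something with over 40 N, if the wrist force passes 120 N, or if a joint passes its speed limit or range.

## Working session

There is one attempt and no reset: what is moved stays moved. The work goes in short steps, Python scripts to look and compute and a tool call to move; the robot and the scene stay as the last step left them, time stands still between calls to the robot, and variables do not carry over. Pictures are saved under pics/ and viewed, and the job is handed in when it is done.

Besides the shell and the picture viewer there is one more tool, called after "Call:" as name(argument=value, ...) on one line, values as JSON. send_rows: Moves the arm, as the interface text tells. Its arguments: {"type":"object","properties":{"series":{"type":"string"}},"required":["series"]}

```bash
ls; mkdir -p pics
python3 - <<'E'
from plant import *
import cv2
o=get_obs(); print(o)
for n in("scene","top"):
    p=capture(n); cv2.imwrite(f"pics/{n}0.png",p["pixels"][:,:,::-1])
    print(n,p["mtx"],p["k1"],p["R"],p["t"],p["shot"])
    for th in ["carton","flap_left_edge","flap_right_edge","selector","dial_pointer","rib","dial_centre","valve_block","pulley","connector_bin"]:
        print(th,[(d["score"],d["point"]) for d in place_of(p,th)][:2])
E
```

```text
pics
{'time': 0.0, 'joint_positions': array([ 1.02996985e+00,  3.42721728e-01,  1.52497860e+00,  1.99544298e-06,
        1.27539677e+00, -1.46006042e-01]), 'dq': array([-0.00064481,  0.00096494, -0.0006041 , -0.00052364,  0.00078668,
       -0.00012273]), 'tau': array([-3.25247474e-04, -4.31252003e+01, -2.44217402e+01,  7.16893421e-02,
        5.61510539e-02, -1.57065870e-04]), 'tool_pos': array([201.69522811, 484.24437042, 198.35891553]), 'tcp_rot': array([ 2.99431828,  1.56929188, -2.11289172]), 'contact_force': array([0.22223365, 0.06885106, 0.52017813]), 'moment': array([ 0.00597129, -0.02539406,  0.01036091]), 'grip_width': 91.86314758861546}
scene [[459.84159439   0.         260.03960977]
 [  0.         459.84159439 189.08272021]
 [  0.           0.           1.        ]] -0.007946860141806778 [[-0.37837731  0.92561166  0.00858295]
 [ 0.73865839  0.30751561 -0.59984825]
 [-0.55786593 -0.2206291  -0.80006775]] [ 257.18507324 -425.67783215 1734.10403314] 1
carton [(0.84, [535.2, -2.3, 0.3])]
flap_left_edge [(0.91, [531.0, 45.6, 172.0])]
flap_right_edge [(0.95, [534.6, -46.6, 170.
[... 308 characters left out ...]
       250.12622142]
 [  0.         389.7613338  189.99490267]
 [  0.           0.           1.        ]] -0.04169238676117783 [[-0.02953994 -0.999329   -0.02165487]
 [-0.99569719  0.03132242 -0.08721241]
 [ 0.08783217  0.01898545 -0.99595435]] [  22.00524245  625.76931463 1329.5035426 ] 2
carton [(0.96, [535.9, -6.8, -0.1])]
flap_left_edge [(0.68, [534.8, 43.1, 168.5])]
flap_right_edge [(0.9, [540.1, -41.6, 168.6])]
selector [(0.86, [529.6, 1.3, 4.7])]
dial_pointer [(0.7, [508.7, 36.2, 90.3])]
rib [(0.62, [574.1, -4.8, 57.5])]
dial_centre [(0.61, [527.7, 4.6, 94.7])]
valve_block [(0.78, [509.6, 384.8, 2.3])]
pulley [(0.69, [592.6, -408.5, -1.1])]
connector_bin [(0.87, [785.3, -44.9, -1.0])]
```

View pics/scene0.png

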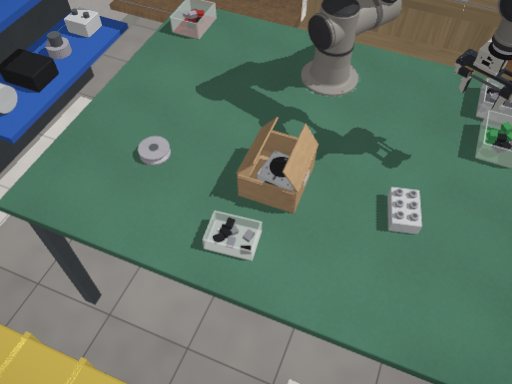

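View pics/top0.png

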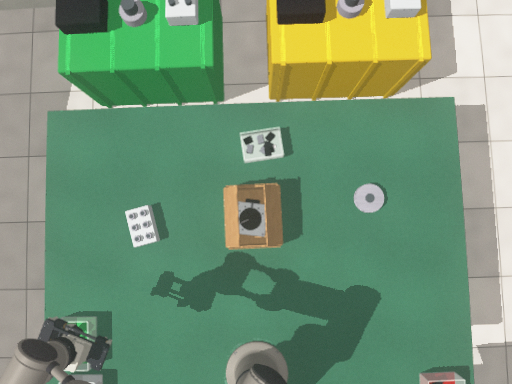

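```bash
cat > h.py <<'E'
from plant import *
import cv2, numpy as np
def proj(p,X):
    X=np.atleast_2d(X); c=(p["R"]@X.T).T+p["t"]; s=c[:,:2]/c[:,2:]; r2=(s**2).sum(1,keepdims=True)
    s=s*(1+p["k1"]*r2); return s@np.diag([p["mtx"][0,0],p["mtx"][1,1]])+p["mtx"][:2,2]
def back(p,uv,z):
    s0=(np.array(uv,float)-p["mtx"][:2,2])/p["mtx"][0,0]; s=s0.copy()
    for _ in range(10): s=s0/(1+p["k1"]*(s@s))
    d=p["R"].T@np.array([s[0],s[1],1]); o=-p["R"].T@p["t"]
    return o+d*(z-o[2])/d[2]
def crop(p,c,name,h=45,k=7):
    uv=proj(p,c)[0].astype(int); im=p["pixels"][max(0,uv[1]-h):uv[1]+h,uv[0]-h:uv[0]+h,::-1]
    im=cv2.resize(im,None,fx=k,fy=k,interpolation=cv2.INTER_CUBIC); cv2.imwrite(f"pics/{name}.png",im); print(name,"origin",uv-h,"scale",k)
def both(tag,c=[533,-3,90],h=40,k=7,ths=()):
    for n in("scene","top"):
        p=capture(n); crop(p,c,n+tag,h,k)
        for th in ths: print(n,th,[(d["score"],np.round(d["point"],1).tolist()) for d in place_of(p,th)][:2])
E
python3 - <<'E'
from h import *
both("1",ths=["flap_left_edge","flap_right_edge","dial_pointer","rib","dial_centre","carton","selector"])
E
```

```text
scene1 origin [238 119] scale 7
scene flap_left_edge [(0.96, [533.5, 45.1, 170.0])]
scene flap_right_edge [(0.56, [534.6, -46.3, 171.5])]
scene dial_pointer [(0.66, [515.4, 38.0, 91.5])]
scene rib [(0.96, [578.7, 3.4, 57.6])]
scene dial_centre [(0.5, [524.3, 5.9, 95.1])]
scene carton []
scene selector [(0.8, [522.7, 1.4, -0.6])]
top1 origin [212 176] scale 7
top flap_left_edge [(0.62, [531.8, 42.5, 166.5])]
top flap_right_edge [(0.6, [537.7, -42.9, 167.6])]
top dial_pointer [(0.83, [506.6, 40.0, 92.0]), (0.52, [509.2, 383.0, 2.9])]
top rib [(0.95, [576.5, -6.0, 54.8]), (0.64, [593.1, -411.4, 2.5])]
top dial_centre [(0.96, [527.0, 3.5, 95.4])]
top carton [(0.75, [539.6, -4.3, 1.0]), (0.33, [526.9, 1.8, 95.9])]
top selector [(0.64, [528.8, 1.2, 1.7])]
```

View pics/scene1.png

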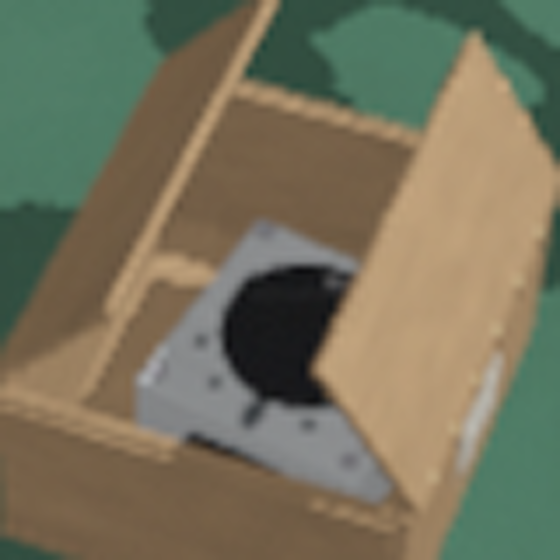

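View pics/top1.png

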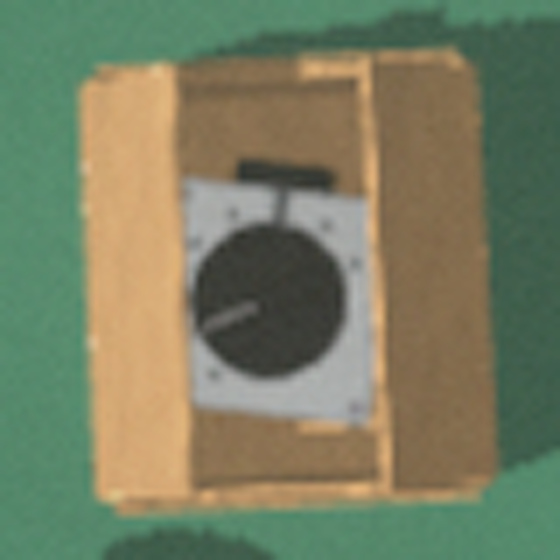

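```bash
cat >> h.py <<'E'
from scipy.spatial.transform import Rotation as Ro
def Rt(o): return Ro.from_euler("xyz",o["tcp_rot"]).as_matrix()
def shift(X,o=None):
    o=o or get_obs(); return np.round(Rt(o).T@(np.array(X)-o["tool_pos"])/30,2)
def st():
    o=get_obs(); R=Rt(o); print("t",round(o["time"],2),"pos",o["tool_pos"].round(1),"F",o["contact_force"].round(1),"w",round(o["grip_width"],1),"x",R[:,0].round(3),"yaw z(deg)",round(np.degrees(np.arctan2(R[1,2],R[0,2])),1),"j6",round(o["joint_positions"][5],3),"j1",round(o["joint_positions"][0],3)); return o
E
python3 - <<'E'
import plant; print([n for n in dir(plant) if n[0]!='_'], getattr(plant,'grip_point_offset',None))
from h import *
o=st(); print(Rt(o).round(3)); print(shift([535,-1,250]))
E
```

```text
['Unreachable', 'capture', 'close_job', 'cut_out', 'get_obs', 'grip_point_offset', 'place_of'] 18.8
t 1.9 pos [201.9 484.6 199. ] F [ 0.1 -0.9 -0.1] w 92.4 x [ 0.  0. -1.] yaw z(deg) 67.4 j6 -0.146 j1 1.03
[[ 0.    -0.923  0.385]
 [ 0.     0.385  0.923]
 [-1.    -0.     0.   ]]
[ -1.7  -16.47 -10.67]
```

Call:
send_rows(series="-1 -1.7 -2 -1.3 1.7; -1 -1.7 -4 -2.6 3.4; -1 -1.7 -6 -3.9 5; -1 -1.7 -8 -5.2 6.7; -1 -1.7 -10 -6.5 8.4; -1 -1.7 -12 -7.8 10; -1 -1.7 -14 -9.1 11.7; -1 -1.7 -16.4 -10.6 13.4")

```text
time: 2.9
tool_pos: [478.5, 80.6, 250.2]
tcp_rot: [0.337, 1.57, 0.338]
contact_force: [0.4, 0.3, -0.7]
grip_width: 16.4
```

Call:
send_rows(series="-1 0 0 0 0")

```text
time: 3.02
tool_pos: [479.3, 79.0, 249.5]
tcp_rot: [-1.526, 1.57, -1.526]
contact_force: [-0.1, 0.1, -0.5]
grip_width: 6.5
```

Run:
```python
from h import *
o=st(); print(Rt(o).round(3)); print(shift([535,-1,250]))
```

```text
t 3.02 pos [479.3  79.  249.5] F [-0.1  0.1 -0.5] w 6.5 x [ 0.    -0.001 -1.   ] yaw z(deg) -0.0 j6 0.006 j1 0.006
[[ 0.     0.     1.   ]
 [-0.001  1.    -0.   ]
 [-1.    -0.001  0.   ]]
[-0.02 -2.67  1.86]
```

Call:
send_rows(series="-1 0 -1.3 0.9 0; -1 0 -2.65 1.85 0; -1 1.2 -2.65 1.85 0; -1 2.5 -2.65 1.85 0; -1 3.65 -2.65 1.85 0; -1 3.65 -1.9 1.85 0; -1 3.65 -1.3 1.85 0; -1 3.65 -0.7 1.85 0")

```text
time: 4.03
tool_pos: [533.3, 63.3, 141.1]
tcp_rot: [-0.01, 1.57, -0.002]
contact_force: [0.2, -0.3, 0.9]
grip_width: 0.4
```

Call:
send_rows(series="-1 0 0.5 0 0; -1 0 1 0 0; -1 0 1.4 0 0; -1 0.1 1.7 0 0; -1 0.2 2 0 0; -1 0.3 2.2 0 0; -1 0.4 2.2 0 0; -1 0.4 2.2 0 0")

```text
time: 5.03
tool_pos: [532.6, 127.7, 128.1]
tcp_rot: [-3.117, 1.57, -3.111]
contact_force: [0.8, 0.3, -0.2]
grip_width: 0.6
```

Run:
```python
from h import *
st(); both("2",ths=["flap_left_edge","flap_right_edge"])
```

```text
t 5.03 pos [532.6 127.7 128.1] F [ 0.8  0.3 -0.2] w 0.6 x [-0.001 -0.    -1.   ] yaw z(deg) 0.4 j6 0.089 j1 0.095
scene2 origin [238 119] scale 7
scene flap_left_edge [(0.78, [532.1, 150.6, 161.7])]
scene flap_right_edge [(0.76, [536.2, -45.1, 168.5])]
top2 origin [212 176] scale 7
top flap_left_edge []
top flap_right_edge [(0.85, [535.5, -44.6, 169.2]), (0.39, [509.8, 385.8, 3.5])]
```

View pics/scene2.png

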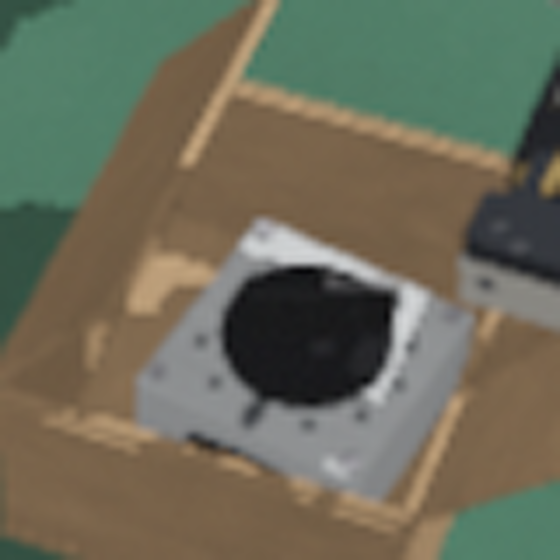

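View pics/top2.png

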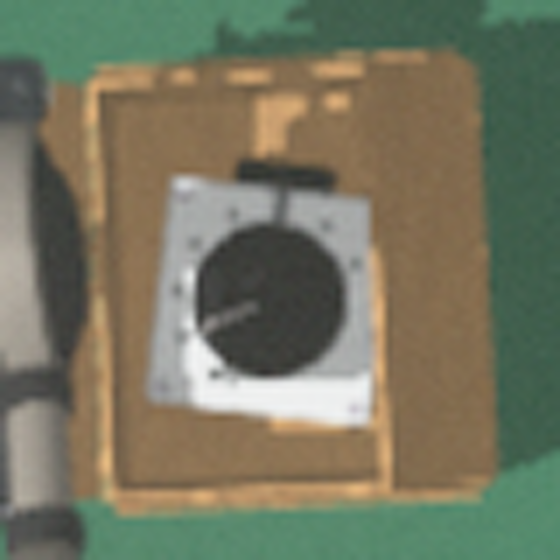

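Call:
send_rows(series="-1 -0.8 0 0 0; -1 -0.8 -1.5 0 0; -1 -0.4 -3 0 0; -1 -0.4 -4.2 0 0; -1 -0.4 -4.8 0 0; -1 -0.4 -5.4 0 0; -1 -0.4 -6 0 0; -1 -0.4 -6.5 0 0")

```text
time: 6.32
tool_pos: [535.2, -66.3, 142.7]
tcp_rot: [0.056, 1.567, 0.064]
contact_force: [0.4, 0.1, -0.7]
grip_width: 0.3
```

Call:
send_rows(series="-1 0 -0.5 0 0; -1 0 -1 0 0; -1 0 -1.4 0 0; -1 0.1 -1.7 0 0; -1 0.2 -2 0 0; -1 0.3 -2.2 0 0; -1 0.4 -2.2 0 0; -1 0.4 -2.2 0 0")

```text
time: 7.32
tool_pos: [534.3, -132.9, 128.1]
tcp_rot: [2.541, 1.57, 2.548]
contact_force: [0.7, -0.1, -0.1]
grip_width: 0.4
```

Run:
```python
from h import *
st(); both("3",h=45,ths=["flap_left_edge","flap_right_edge","rib","dial_centre"])
```

```text
t 7.33 pos [ 534.3 -132.9  128.1] F [ 0.7 -0.1 -0.1] w 0.4 x [-0.  0. -1.] yaw z(deg) 0.4 j6 -0.39 j1 -0.383
scene3 origin [233 114] scale 7
scene flap_left_edge [(0.94, [532.4, 150.3, 160.2])]
scene flap_right_edge [(0.58, [538.0, -156.4, 163.0])]
scene rib [(0.75, [579.0, 1.4, 58.0]), (0.47, [536.7, -155.7, 160.4])]
scene dial_centre [(0.67, [526.3, 4.4, 94.1])]
top3 origin [207 171] scale 7
top flap_left_edge [(0.73, [532.8, 146.0, 157.4])]
top flap_right_edge []
top rib [(0.72, [576.3, -0.2, 57.3])]
top dial_centre [(0.6, [528.2, 5.8, 94.1])]
```

View pics/scene3.png

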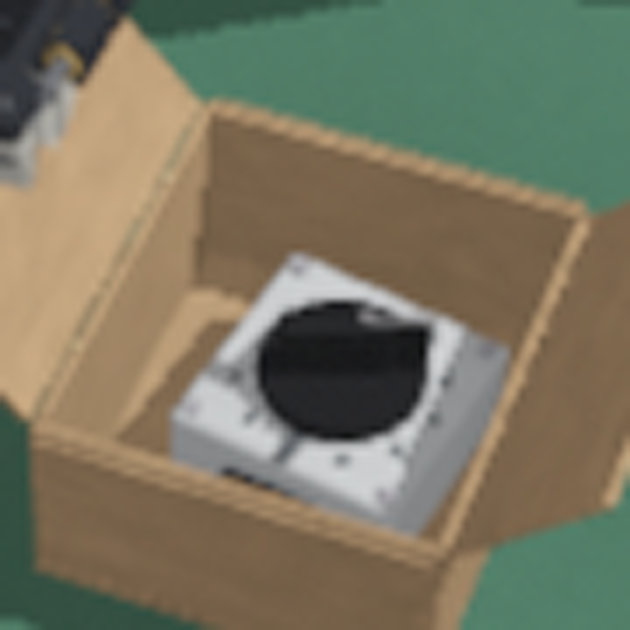

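View pics/top3.png

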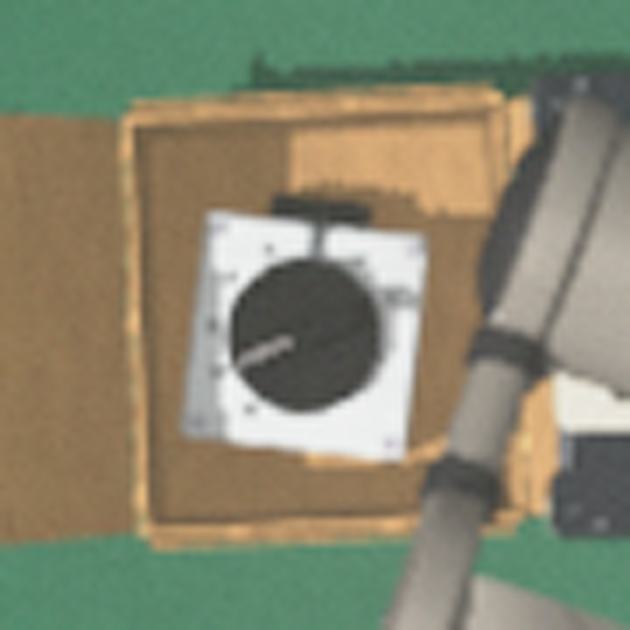

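Run:
```python
from h import *
for n in("scene","top"):
    p=capture(n); im=cv2.resize(p["pixels"][:,:,::-1],None,fx=4,fy=4,interpolation=cv2.INTER_CUBIC)
    for th,c in((2.2,(0,0,255)),(2.4,(0,255,255)),(2.6,(255,0,0))):
        for s,hy in((1,87),(-1,-91)):
            q=[[534+a*97,hy+s*b*-np.cos(th)*85,100+b*np.sin(th)*85] for a,b in((-1,0),(-1,1),(1,1),(1,0))]
            uv=((proj(p,q)+.5)*4).astype(int); cv2.polylines(im,[uv.reshape(-1,1,2)],True,c,1)
    u=(proj(p,[534,0,120])[0]*4).astype(int); cv2.imwrite(f"pics/{n}4.png",im[max(0,u[1]-300):u[1]+300,max(0,u[0]-400):u[0]+400])
```

```text
(no output)
```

View pics/scene4.png

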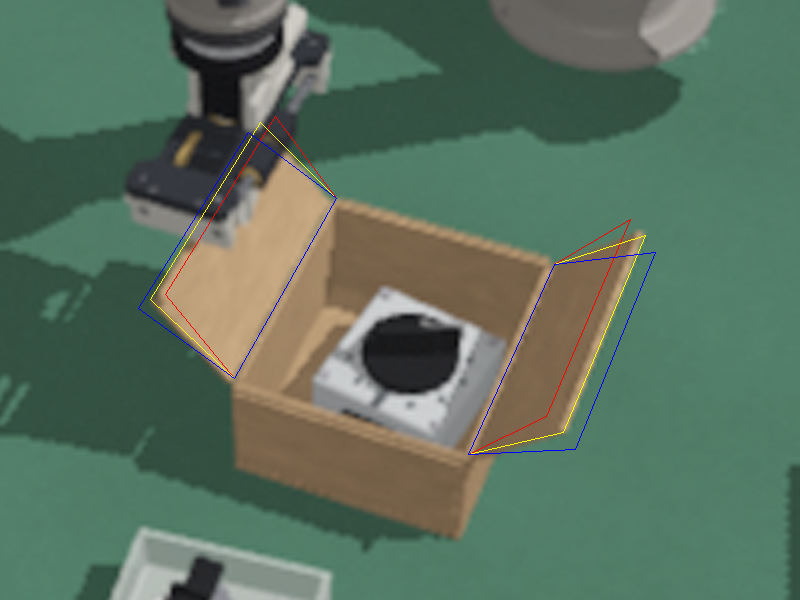

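View pics/top4.png

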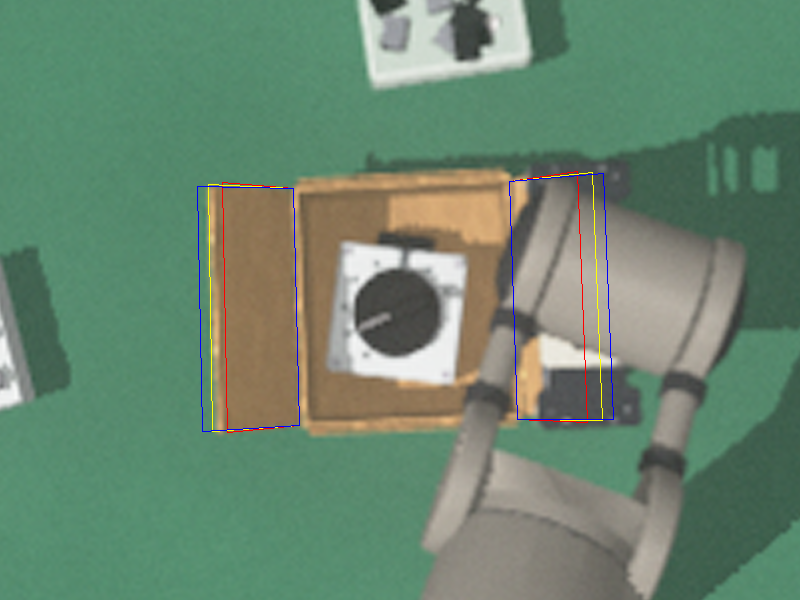

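Call:
send_rows(series="-1 0.15 0 0 0; -1 0.3 -0.1 0 0; -1 0.4 -0.2 0 0; -1 0.4 -0.2 0 0")

```text
time: 8.43
tool_pos: [534.3, -139.4, 116.0]
tcp_rot: [2.662, 1.57, 2.668]
contact_force: [-0.6, 0.2, 0.4]
grip_width: 0.4
```

Call:
send_rows(series="-1 -0.5 0 0 0; -1 -1.5 1 0 0; -1 -1.8 2.5 0 0; -1 -1.8 4.2 0 0; -1 -1.3 6 0 0; -1 -0.8 7.5 0 0; -1 -0.4 8.7 0 0; -1 0 8.9 0 0")

```text
time: 9.43
tool_pos: [533.0, 130.0, 117.2]
tcp_rot: [0.208, 1.569, 0.218]
contact_force: [0.2, -0.6, 0.3]
grip_width: 0.2
```

Run:
```python
from h import *
st()
for n in("scene","top"):
    p=capture(n); im=cv2.resize(p["pixels"][:,:,::-1],None,fx=4,fy=4,interpolation=cv2.INTER_CUBIC)
    for th,c in((2.2,(0,0,255)),(2.4,(0,255,255)),(2.6,(255,0,0))):
        for s,hy in((1,87),(-1,-91)):
            q=[[534+a*97,hy+s*b*-np.cos(th)*85,100+b*np.sin(th)*85] for a,b in((-1,0),(-1,1),(1,1),(1,0))]
            uv=((proj(p,q)+.5)*4).astype(int); cv2.polylines(im,[uv.reshape(-1,1,2)],True,c,1)
    u=(proj(p,[534,0,120])[0]*4).astype(int); cv2.imwrite(f"pics/{n}5.png",im[max(0,u[1]-300):u[1]+300,max(0,u[0]-400):u[0]+400])
    for th in ["flap_left_edge","flap_right_edge"]: print(n,th,[(d["score"],np.round(d["point"],1).tolist()) for d in place_of(p,th)][:1])
```

```text
t 9.43 pos [533.  130.  117.2] F [ 0.2 -0.6  0.3] w 0.2 x [ 0.002  0.    -1.   ] yaw z(deg) 0.6 j6 0.089 j1 0.099
scene flap_left_edge [(0.8, [533.9, 156.4, 152.4])]
scene flap_right_edge [(0.93, [540.6, -168.0, 149.8])]
top flap_left_edge []
top flap_right_edge [(0.66, [541.4, -159.7, 149.4])]
```

View pics/scene5.png

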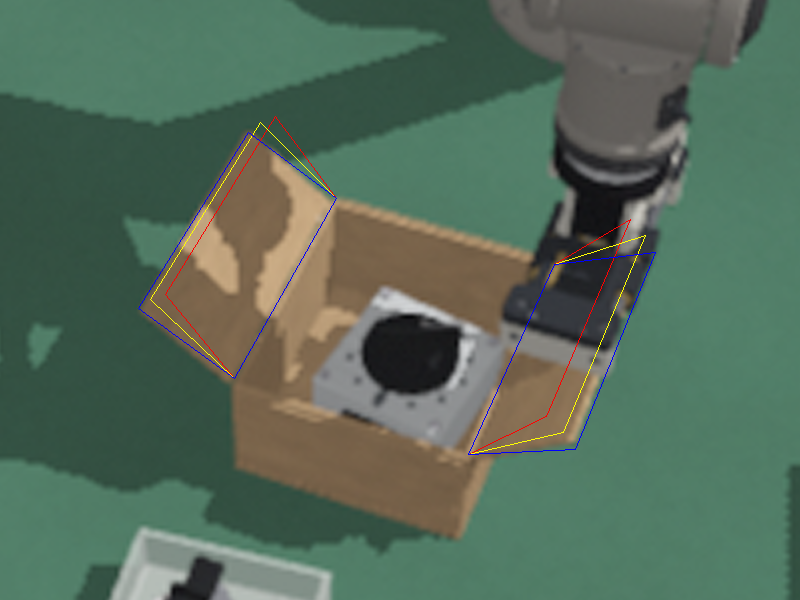

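View pics/top5.png

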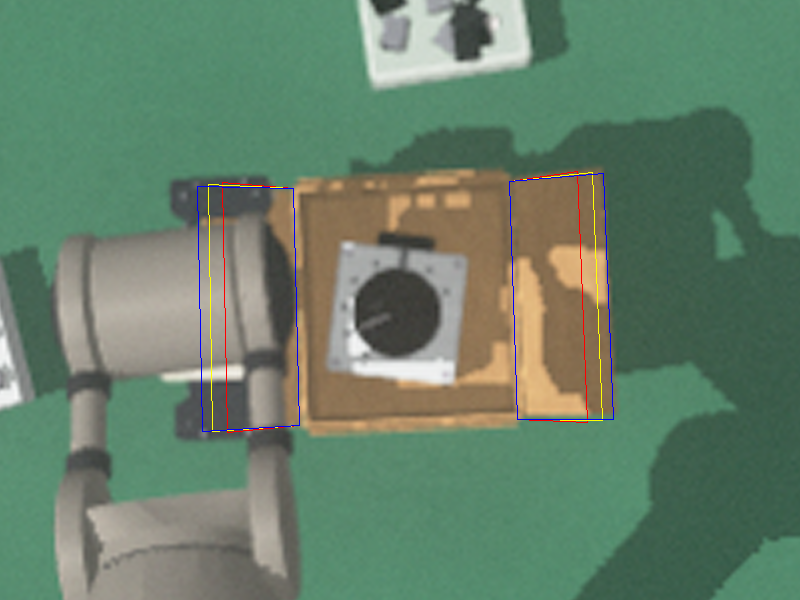

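Call:
send_rows(series="-1 0 0.2 0 0; -1 0 0.3 0 0; -1 -1 0.2 0 0; -1 -2.4 -0.5 -0.1 -1.5; 0.1 -2.7 -2.2 -0.2 -3; 0.3 -2.7 -4.1 -0.2 -4.7; 0.3 -2.7 -4.1 -0.2 -4.7; 0.3 -2.7 -4.1 -0.2 -4.7")

```text
time: 10.72
tool_pos: [527.5, 5.1, 197.4]
tcp_rot: [1.247, 1.57, 1.661]
contact_force: [-0.4, -0.7, 0.1]
grip_width: 35.8
```

Run:
```python
from h import *
st(); print(shift([526.7,4.8,110]),shift([526.7,4.8,69]))
both("6",h=45,ths=["flap_left_edge","flap_right_edge"])
```

```text
t 10.72 pos [527.5   5.1 197.4] F [-0.4 -0.7  0.1] w 35.8 x [-0.     0.001 -1.   ] yaw z(deg) 23.8 j6 -0.551 j1 -0.136
[ 2.91 -0.   -0.03] [ 4.28 -0.   -0.03]
scene6 origin [233 114] scale 7
scene flap_left_edge [(0.68, [522.4, 6.9, 94.9]), (0.66, [534.3, 159.7, 148.3])]
scene flap_right_edge [(0.67, [536.0, -164.3, 151.4])]
top6 origin [207 171] scale 7
top flap_left_edge [(0.72, [533.3, 153.2, 142.8])]
top flap_right_edge [(0.67, [537.9, -161.1, 150.1])]
```

View pics/scene6.png

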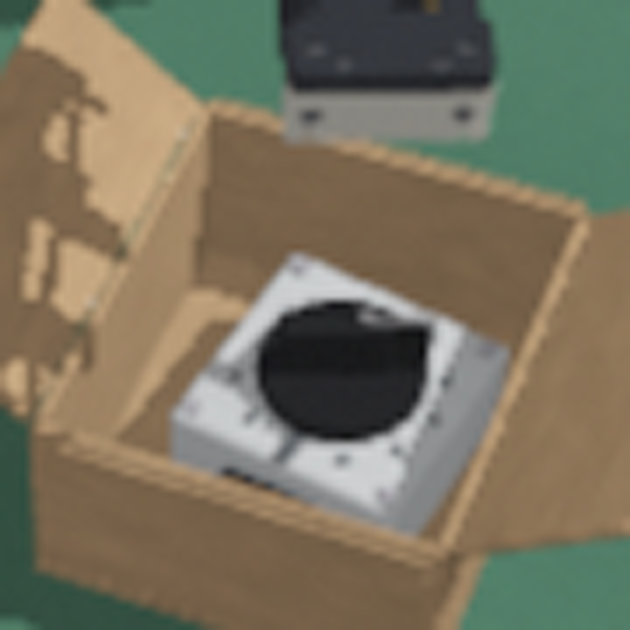

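Call:
send_rows(series="0.3 1 0 0 0; 0.3 2 0 0 0; 0.3 2.6 0 0 0; 0.3 3.1 0 0 0; 0.3 3.5 0 0 0; 0.3 3.9 0 0 0; 0.3 4.25 0 0 0; 0.3 4.25 0 0 0")

```text
time: 12.02
tool_pos: [527.1, 4.9, 69.2]
tcp_rot: [2.51, 1.569, 2.927]
contact_force: [-0.1, -0.9, -0.4]
grip_width: 59.9
```

Run:
```python
from h import *
st()
both("7",h=45)
```

```text
t 12.03 pos [527.1   4.9  69.2] F [-0.1 -0.9 -0.4] w 59.9 x [-0.001  0.    -1.   ] yaw z(deg) 23.9 j6 -0.553 j1 -0.136
scene7 origin [233 114] scale 7
top7 origin [207 171] scale 7
```

View pics/scene7.png

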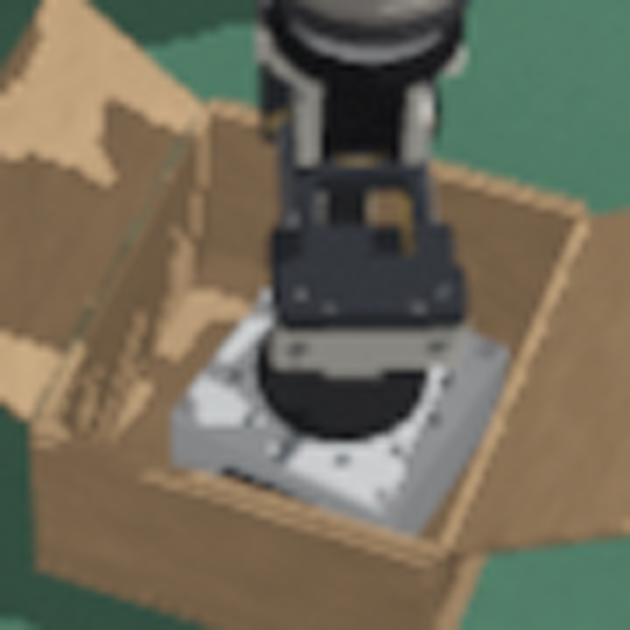

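Call:
send_rows(series="-0.2 0 0 0 0; -0.6 0 0 0 0; -1 0 0 0 0; -1 0 0 0 0; -1 0 0 0 0; -1 0 0 0 0")

```text
time: 12.88
tool_pos: [527.5, 4.8, 69.9]
tcp_rot: [1.275, 1.571, 1.692]
contact_force: [-0.0, -0.7, -0.6]
grip_width: 3.9
```

Run:
```python
from h import *
o=st(); print(o["moment"])
```

```text
t 12.88 pos [527.5   4.8  69.9] F [-0.  -0.7 -0.6] w 3.9 x [-0.  0. -1.] yaw z(deg) 23.9 j6 -0.553 j1 -0.136
[-0.02650058 -0.04378226 -0.0211766 ]
```

Run:
```python
from h import *
both("8",h=45)
st()
```

```text
scene8 origin [233 114] scale 7
top8 origin [207 171] scale 7
t 12.97 pos [527.5   4.8  69.9] F [-0.6  0.7  0. ] w 0.7 x [ 0.  0. -1.] yaw z(deg) 23.9 j6 -0.553 j1 -0.136
```

View pics/scene8.png

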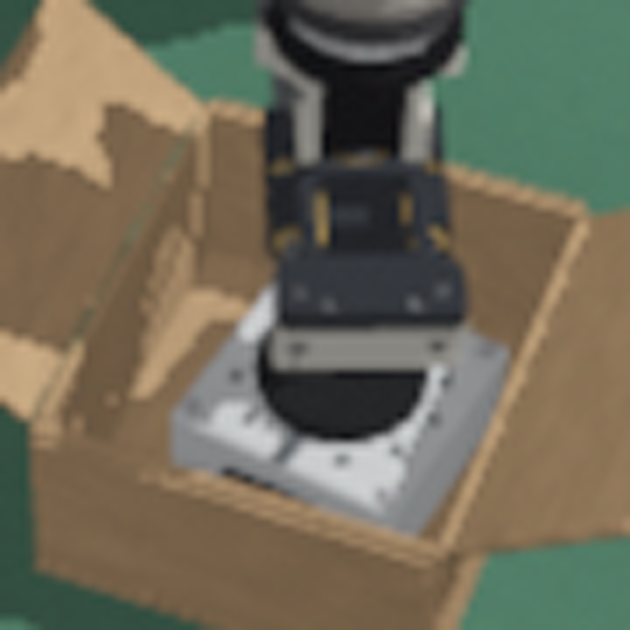

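View pics/top8.png

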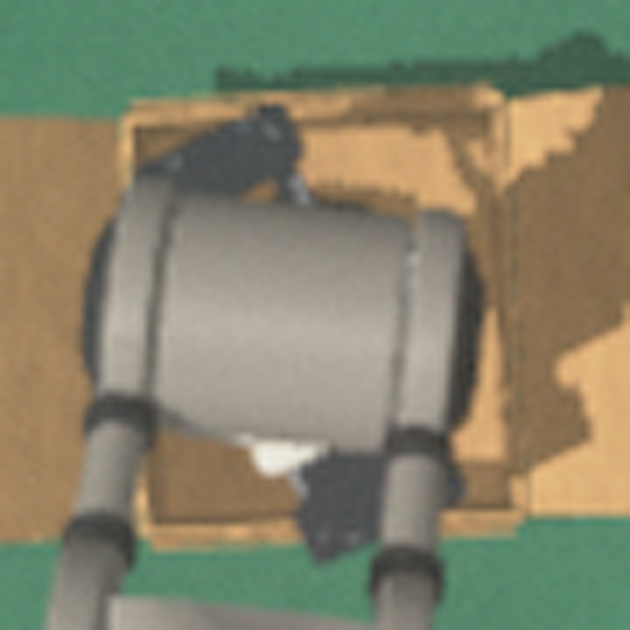

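Run:
```python
from h import *
p=capture("scene")
c=lambda X:((proj(p,X)[0]-[233,114])*7).round()
for z in (125,135,145,155,165): print(z,c([527+87,5+38,z]),[c([527+95*.914-s*37*.407,5+95*.407+s*37*.914,z]) for s in(-1,1)])
print("bar top end",c([527,5,93]),c([527+37.5*np.cos(2),5+37.5*np.sin(2),93]), "tip",[ (z,c([527,5,z])) for z in(70,94)])
# scene7: finger at +30..49 along jaw
for z in(70,94): print(z,[c([527+r*.914-s*9.5*.407,5+r*.407+s*9.5*.914,z]) for r in(30,49) for s in(-1,1)])
```

```text
125 [354. 440.] [array([263., 442.]), array([449., 439.])]
135 [356. 425.] [array([264., 427.]), array([451., 423.])]
145 [357. 409.] [array([265., 411.]), array([452., 407.])]
155 [358. 393.] [array([265., 395.]), array([454., 391.])]
165 [359. 377.] [array([266., 378.]), array([456., 375.])]
bar top end [338. 312.] [427. 309.] tip [(70, array([336., 347.])), (94, array([338., 310.]))]
70 [array([318., 401.]), array([362., 401.]), array([320., 436.]), array([365., 436.])]
94 [array([320., 365.]), array([365., 364.]), array([323., 400.]), array([368., 400.])]
```

```bash
python3 - <<'E'
from h import *
p=capture("top")
c=lambda X:((proj(p,X)[0]-[207,171])*7).round()
for z in(135,160,200):print(z,[c([527+a*95*.914-s*37*.407,5+a*95*.407+s*37*.914,z]) for a in(-1,1) for s in(-1,1)])
E
python3 - <<'E'
import cv2
im=cv2.imread('pics/scene7.png');cv2.imwrite('pics/scene7z.png',cv2.resize(im[280:460,230:480],None,fx=3,fy=3))
E
```

```text
135 [array([463., 483.]), array([316., 555.]), array([282., 107.]), array([136., 177.])]
160 [array([465., 486.]), array([315., 559.]), array([280., 102.]), array([131., 173.])]
200 [array([469., 490.]), array([313., 565.]), array([277.,  93.]), array([124., 166.])]
```

View pics/scene7z.png

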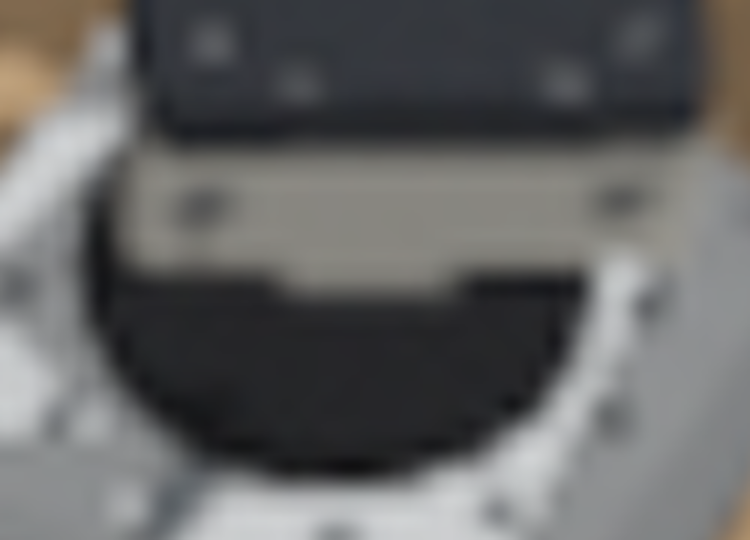

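View pics/top7.png

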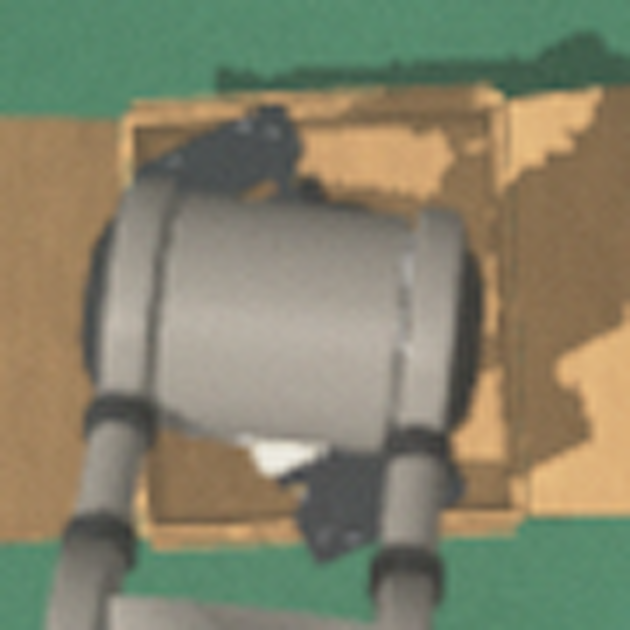

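Call:
send_rows(series="-0.3 0 0 0 0; 0.1 0 0 0 0; 0.1 0 0 0 0; 0.1 0.1 0 0 0; 0.1 0.3 0 0 0; 0.1 0.5 0 0 0; 0.1 0.6 0 0 0; 0.1 0.6 0 0 0")

```text
time: 14.08
tool_pos: [527.3, 4.9, 51.6]
tcp_rot: [2.462, 1.57, 2.879]
contact_force: [-0.3, 0.9, 0.3]
grip_width: 50.7
```

Run:
```python
from h import *
st(); both("9",h=30,k=12)
```

```text
t 14.07 pos [527.3   4.9  51.6] F [-0.3  0.9  0.3] w 50.7 x [-0.001  0.    -1.   ] yaw z(deg) 23.9 j6 -0.553 j1 -0.136
scene9 origin [248 129] scale 12
top9 origin [222 186] scale 12
```

View pics/scene9.png

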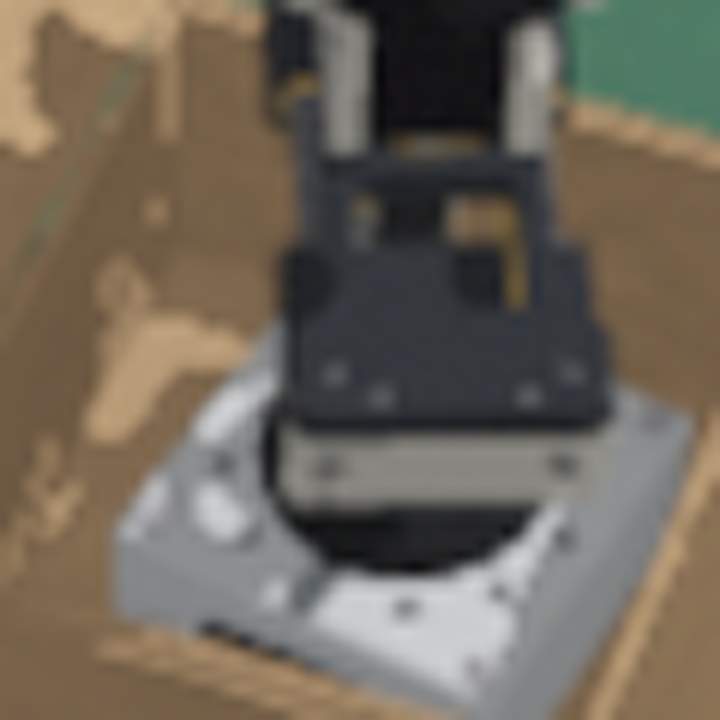

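Call:
send_rows(series="-0.4 0 0 0 0; -0.6 0 0 0 0; -1 0 0 0 0; -1 0 0 0 0; -1 0 0 0 0")

```text
time: 14.8
tool_pos: [528.2, 5.1, 52.1]
tcp_rot: [-0.075, 1.569, 0.341]
contact_force: [3.6, 1.1, -1.4]
grip_width: 13.6
```

Run:
```python
from h import *
print(st()["moment"])
```

```text
t 14.8 pos [528.2   5.1  52.1] F [ 3.6  1.1 -1.4] w 13.6 x [ 0.001  0.    -1.   ] yaw z(deg) 23.9 j6 -0.553 j1 -0.136
[ 0.18678766 -0.41131741 -0.13021392]
```

Call:
send_rows(series="-1 0 0 0 1.5; -1 0 0 0 3; -1 0 0 0 4.5; -1 0 0 0 6; -1 0 0 0 6")

```text
time: 15.42
tool_pos: [528.1, 5.1, 52.0]
tcp_rot: [0.512, 1.57, 0.406]
contact_force: [2.1, 1.8, -2.0]
grip_width: 13.6
```

Run:
```python
from h import *
print(st()["moment"]); both("10",h=30,k=12)
```

```text
t 15.43 pos [528.1   5.1  52. ] F [ 2.1  1.8 -2. ] w 13.6 x [ 0.001  0.    -1.   ] yaw z(deg) -6.1 j6 -0.03 j1 -0.136
[ 0.31860669 -0.36615752 -0.24428094]
scene10 origin [248 129] scale 12
top10 origin [222 186] scale 12
```

View pics/scene10.png

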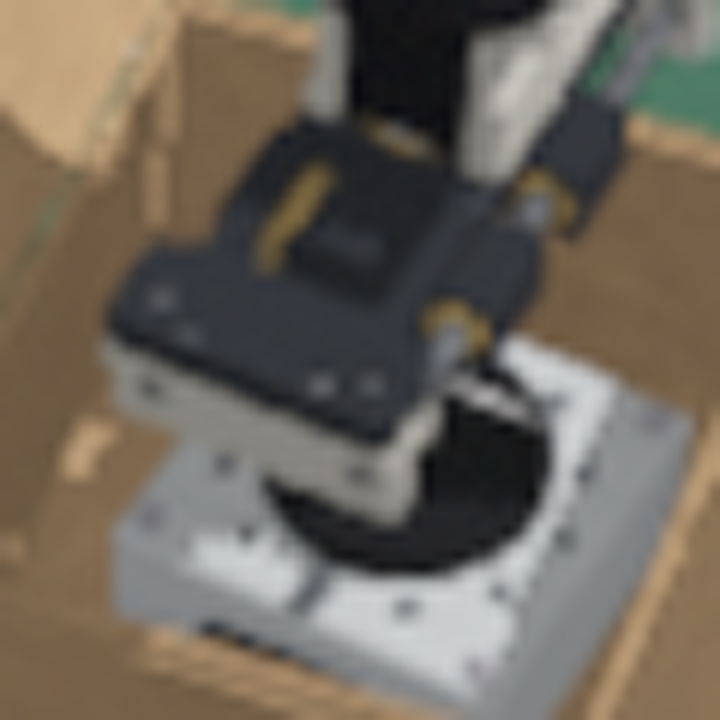

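Call:
send_rows(series="-1 0 0 0 1.5; -1 0 0 0 3; -1 0 0 0 4.5; -1 0 0 0 6; -1 0 0 0 6")

```text
time: 16.15
tool_pos: [527.9, 5.1, 52.0]
tcp_rot: [1.21, 1.57, 0.582]
contact_force: [4.4, 4.0, -2.1]
grip_width: 13.4
```

Run:
```python
from h import *
print(st()["moment"]); both("11",h=30,k=12)
```

```text
t 16.15 pos [527.9   5.1  52. ] F [ 4.4  4.  -2.1] w 13.4 x [ 0.001  0.001 -1.   ] yaw z(deg) -36.0 j6 0.491 j1 -0.136
[ 0.51755128 -0.47491747 -0.27973372]
scene11 origin [248 129] scale 12
top11 origin [222 186] scale 12
```

View pics/scene11.png

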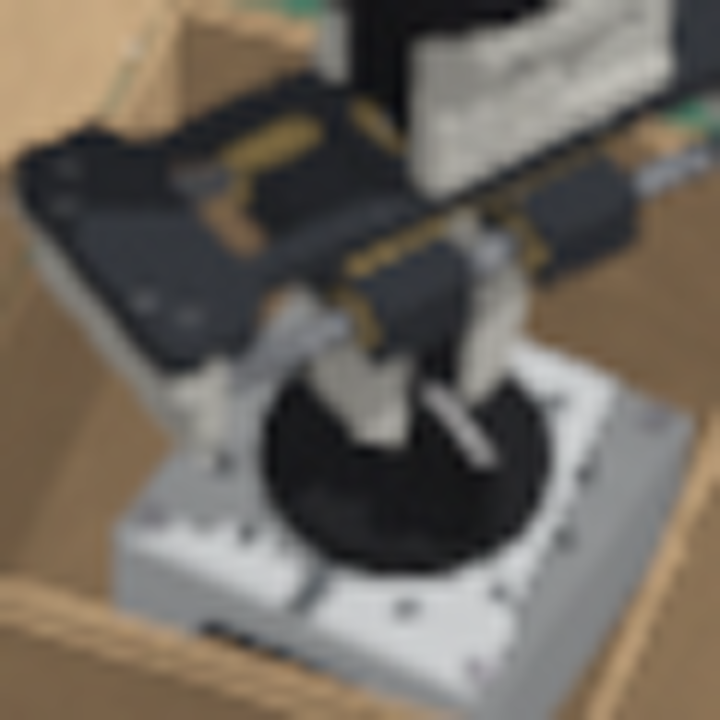

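Call:
send_rows(series="-1 0 0 0 1.5; -1 0 0 0 3; -1 0 0 0 4.5; -1 0 0 0 6; -1 0 0 0 6")

```text
time: 16.88
tool_pos: [527.8, 5.2, 52.0]
tcp_rot: [1.97, 1.57, 0.819]
contact_force: [3.4, 3.9, -0.8]
grip_width: 13.9
```

Run:
```python
from h import *
print(st()["moment"]); both("12",h=30,k=12)
```

```text
t 16.88 pos [527.8   5.2  52. ] F [ 3.4  3.9 -0.8] w 13.9 x [ 0.001  0.001 -1.   ] yaw z(deg) -66.0 j6 1.015 j1 -0.136
[ 0.71663425 -0.40241041 -0.24308922]
scene12 origin [248 129] scale 12
top12 origin [222 186] scale 12
```

View pics/scene12.png

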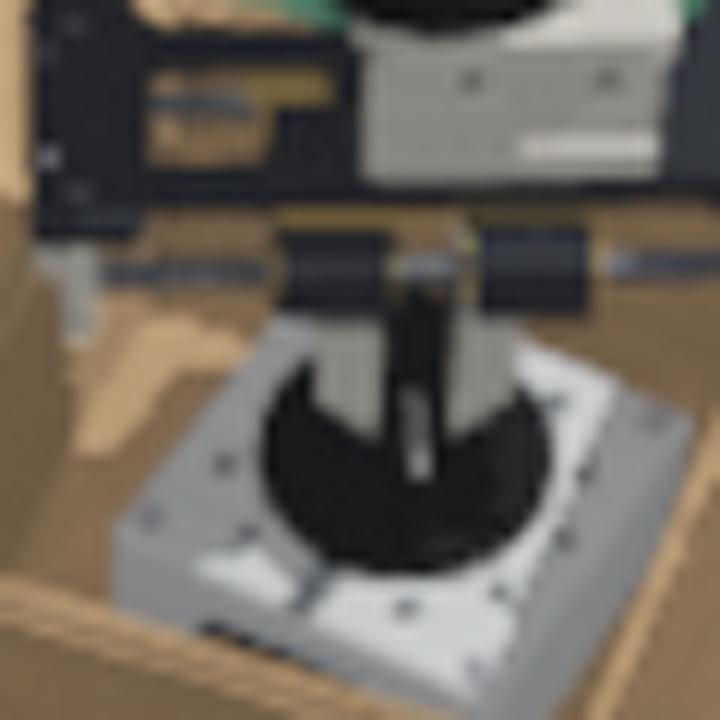

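Call:
send_rows(series="-1 0 0 0 1.5; -1 0 0 0 3; -1 0 0 0 4.5; -1 0 0 0 6; -1 0 0 0 6")

```text
time: 17.6
tool_pos: [527.8, 5.3, 52.0]
tcp_rot: [2.61, 1.57, 0.935]
contact_force: [3.5, 4.4, -0.8]
grip_width: 13.9
```

Run:
```python
from h import *
print(st()["moment"]); both("13",h=30,k=12)
```

```text
t 17.6 pos [527.8   5.3  52. ] F [ 3.5  4.4 -0.8] w 13.9 x [ 0.001  0.001 -1.   ] yaw z(deg) -96.0 j6 1.539 j1 -0.136
[ 0.84268693 -0.36380663 -0.32344837]
scene13 origin [248 129] scale 12
top13 origin [222 186] scale 12
```

View pics/scene13.png

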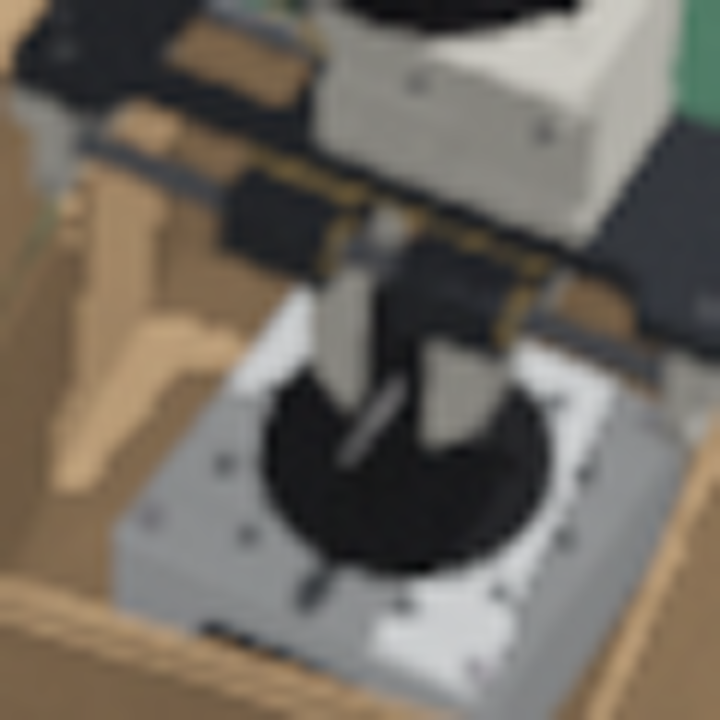

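Call:
send_rows(series="-0.5 0 0 0 0; -0.2 0 0 0 0; 0.1 0 0 0 0; 0.1 0 0 0 0; 0.1 0 0 0 0; 0.1 -1 0 0 0; 0.1 -2.5 0 0 0; 0.1 -4 0 0 0")

```text
time: 18.7
tool_pos: [527.2, 4.8, 173.1]
tcp_rot: [-1.639, 1.57, 2.966]
contact_force: [1.4, 0.8, -1.2]
grip_width: 50.7
```

Call:
send_rows(series="0.1 -2 0 0 0; 0.1 -3 1 0 0; 0.1 -3 3 0 0; 0.1 -3 4 0 0; 0.1 -3 4 0 0")

```text
time: 19.32
tool_pos: [647.8, -8.3, 260.2]
tcp_rot: [-1.601, 1.569, 3.005]
contact_force: [-0.3, -0.4, -0.5]
grip_width: 50.3
```

Run:
```python
from h import *
st(); both("14",h=40,k=12,ths=["dial_pointer","dial_centre","rib","flap_left_edge","flap_right_edge","valve_block","pulley","connector_bin"])
```

```text
t 19.32 pos [647.8  -8.3 260.2] F [-0.3 -0.4 -0.5] w 50.3 x [-0.002  0.    -1.   ] yaw z(deg) -96.1 j6 1.547 j1 -0.131
scene14 origin [238 119] scale 12
scene dial_pointer [(0.58, [564.0, -2.8, 92.9])]
scene dial_centre [(0.64, [527.2, 6.3, 95.6])]
scene rib []
scene flap_left_edge [(0.91, [532.4, 159.4, 146.6]), (0.46, [787.6, -39.7, -0.5])]
scene flap_right_edge [(0.75, [540.6, -163.0, 150.5])]
scene valve_block [(0.92, [513.6, 385.7, -2.3])]
scene pulley [(0.95, [590.8, -408.2, 1.2])]
scene connector_bin [(0.6, [786.9, -39.5, 2.0]), (0.27, [575.4, -1.0, 57.3])]
top14 origin [212 176] scale 12
top dial_pointer [(0.91, [559.4, -2.9, 89.7])]
top dial_centre [(0.72, [526.3, 4.2, 93.7])]
top rib [(0.63, [577.2, -3.2, 57.7])]
top flap_left_edge [(0.68, [533.5, 154.5, 144.5])]
top flap_right_edge [(0.55, [535.4, -162.3, 149.4])]
top valve_block [(0.89, [509.8, 383.6, 1.0])]
top pulley [(0.69, [526.5, 4.3, 94.1]), (0.55, [593.0, -405.7, 3.0])]
top connector_bin [(0.79, [784.5, -42.5, 0.7])]
```

```bash
python3 -c "
import cv2
for n in('scene14','top14'):
    im=cv2.imread(f'pics/{n}.png');cv2.imwrite(f'pics/{n}s.png',cv2.resize(im,(600,600)))"
```

```text
(no output)
```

View pics/scene14s.png

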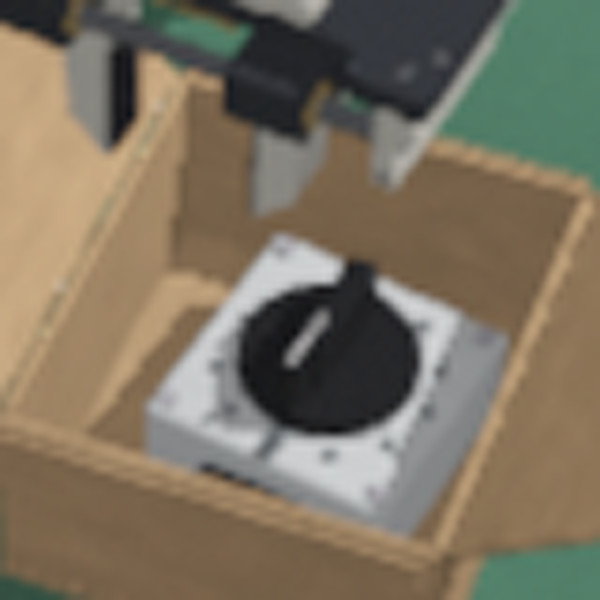

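View pics/top14s.png

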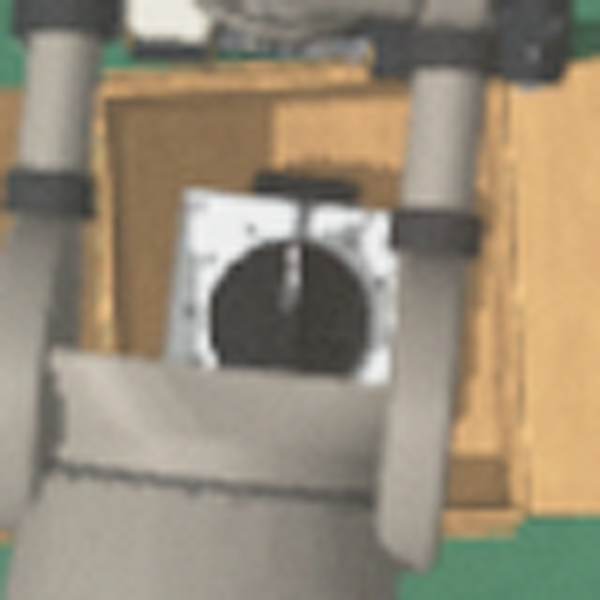

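Call:
send_rows(series="0.1 0 0 0 0; 0.1 0 0 0 0; 0.1 0 0 0 0; 0.1 0 0 0 0")

```text
time: 20.72
tool_pos: [646.9, -8.0, 261.9]
tcp_rot: [3.097, 1.571, 1.42]
contact_force: [-0.3, 0.5, -0.0]
grip_width: 50.5
```

Run:
```python
from h import *
st(); print(close_job())
```

```text
t 20.73 pos [646.9  -8.  261.9] F [-0.3  0.5 -0. ] w 50.5 x [ 0.  0. -1.] yaw z(deg) -96.1 j6 1.547 j1 -0.131
the job is handed in; nothing more can be done
None
```

The pointer is in its click-stop at the long rib, both flaps are folded well back, and the job was handed in at about 20.7 s with the arm clear of everything.

- **Flaps:** I pushed both outwards with the closed fingers. The last estimates put them at about 2.5 rad, and they stayed there after I let go.
- **Dial:** It started at the 120° stud. I gripped the bar and turned it clockwise four times by 30°, looking after each turn, then let go at the rib. I did not push it with one finger.
- **Last checks:** In both pictures the pointer lines up with the rib. The networks put the pointer at about −13° and the rib at about −6 to −9° in world yaw, well inside the 15° half-step. The valve block, pulley and connector bin were found where they started, to within the measuring error.

**What disagreed or failed:**
- **Fingertip height:** The fingertips were really about 25 to 35 mm higher than the reported TCP height, judging by flap contact and the pictures. My first grip therefore closed on air just above the bar, and I lowered the tool 18 mm and gripped again.
- **Rib detection:** In the final scene picture the network missed the rib. The top view found it, and I could see it in both.

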